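# Empty the shelf-marker tray and park it leaning

### The arm

A 7-joint arm with a two-finger parallel gripper is mounted at the origin on the work surface. World frame = base frame: x ahead of the robot, y to its left, z up, the work surface at z = 0. Lengths are in mm, angles in rad, forces in N, time in s.
With the tool pointing down it reaches from about 350 to 900 mm from the base axis. Payload 7.2 kg.
Tool frame: the origin (TCP) lies midway between the tips of the shut fingers; the grasp point (between the pads) lies 19 mm behind it; z points along the fingers, y is the line along which they close (so a half turn about z gives the same grasp; the last joint's range is limited). The gripper opens to 88 mm and grips with 3 to 60 N. Pads are 20 mm wide; open, the fingers measure 115 mm over their backs; the gripper's body (75 mm by 178 mm) begins 61 mm behind the grasp point.
Start: joints at [1.267, 0.411, -0.013, 1.596, 0.006, 1.134, -0.082], TCP at [146.001, -607.711, 222.653] pointing down, gripper open.
Joint ranges: [-2.95, 2.95], [-0.29, 1.99], [-1.47, 1.44], [0.14, 2.54], [-1.03, 4.17], [0.13, 1.85], [-2.86, 2.86]. Speed limits (rad/s): [2.39, 2.39, 3.01, 3.01, 3.14, 3.14, 3.14].

### API

Orientations are given as [roll, pitch, yaw] about the fixed x, y, z axes, in that order (R = Rz(yaw) Ry(pitch) Rx(roll)).
In Python, from cell import telemetry, cams, job gives the robot as it stands.
- The arm moves only by the tool carry_out, never from a script. Its argument "motion" is a list of rows, each an object of numbers: "rx", "ry", "rz": the turn, a rotation vector about the tool's x, y, z in degrees; "tx", "ty", "tz": the shift along the tool's x, y, z in m; "fingers": the closure, from 0 (fully open) to 1 (shut). A call has 1 to 20 rows; each row shifts and turns the commanded pose from where the row before left it, along the tool's axes as they then stand; what a row does not reach is not made up. A row lasts 1/8 s, in which the tool goes at most 62.5 mm and 10.7 degrees, less where a joint would pass 70% of its speed; a pose out of reach is approached as far as the arm can. A call is refused whole if a number of a shift passes 0.0625 or a number of a turn 10.7, either way. A call with a gripper value outside its range is refused whole. The fingers move at their own pace and stop on an object; the grip force is fixed at half the most. Time passes only in rows, so rows that do not move let the fingers close. It gives the time, the measured TCP pose, the force, the opening and the grip force at its end, in the units of the state.
- telemetry.sense(): the state, without advancing time (a new reading comes with each control period).
- cams.camera(name): name is "scene" or "top"; returns the picture (420x560x3 uint8, red, green, blue); there is no depth.
- cams.camera_params(name): a dict with "fx", "fy", "cx", "cy" (pixels), "distortion" ([k1, k2, p1, p2, k3] as OpenCV has them; the pictures are not rectified), "world_to_cam" (4x4, takes a point from world to camera coordinates). Camera axes: x right, y up, looking along -z (the intrinsics and any distortion apply to the point x, -y, -z); pixel columns grow to the right and rows downward; lengths in mm; the calibration is good to about 2 mm. A picture is of the moment at which its call begins. camera_params takes no time and is no camera call.
- job.hand_in(): hands the job in; it is judged then, once.
The state is a dict: "time_s": time; "q": joint angles; "joint_velocities": joint speeds; "joint_torque": joint torques, N m; "position": TCP position; "ee_rot": TCP orientation; "force": force on the tool from outside, world axes, zero at the start; "ft_torque": the same for the moment, N m; "width": finger opening in mm; "finger_force": force on a finger pad.
Only numpy, scipy, OpenCV 4.12 (cv2) and the standard library are available. Lean on these libraries where they do the work, as an engineer would, in place of code of your own. Each camera call takes 0.05 s, during which the arm holds its last target. There are 200 camera calls.

### The job

Carry the blue tray by its handle with all four shelf markers in it, and from low over the teal-labelled box tip it so that all of them slide off into that box, nothing into the red one. Then park the empty tray: stand its open end on the desk between the stacked archive boxes and the wooden stop strip, about mid-way along it, lean its back end against the boxes (underside towards them), and let go. Leave the other things on the desk where they are.

Things in the scene. Friction and masses are not known exactly. Their poses are not given: they have to be found in the camera images.
- tray: blue rigid plastic sorting tray, loose, about 260 g, 180 mm long (its x) x 120 wide (y). Origin: centre of its underside; +x to the open pouring end, z up. Floor 4 thick; walls 24 high, 4 thick at the back and sides (sides stop 20 short of the open end). Its markers slide only when it is tipped some 25 to 40 degrees or more: friction varies
- tray_lip (a point): middle of the lower edge of the tray's open end (tray x = +90, y = 0, z = 0)
- tray_back (a point): middle of the lower edge of the tray's back end (tray x = -90, y = 0, z = 0)
- tray_grip (a point): point inside the tray's handle at a good height to pinch it (tray x 0, y 0, z 85 mm). The handle is a flat upright plate at mid-tray, 12 mm thick (along tray y), 50 long (along x), top edge 105 above the underside. A rib as thick and 24 high runs from the back wall to it, leaving two lanes 50 wide
- teal_box: open grey box with teal labels and a teal rim, fixed to the desk: 170 (its x) x 160 (its y) x 80 high, walls and floor 5. Origin: centre of the underside, z up. The markers belong in here. (Sizes in mm)
- red_box: the same box with red labels and a red rim, fixed; it belongs to another collection and gets nothing. It and the teal box may have changed places. (Sizes in mm)
- rest: the tray's parking place, fixed: two stacked closed grey archive boxes make a wall face 260 mm wide, 190 high; parallel to it a wooden stop strip, 200 long, 14 high, lies on the desk. Origin: on the desk at the foot of the face, mid-width; +x away from the face, y along it, z up. The strip fills x = 80 to 100. A tray with its lip at the strip and its back end on the face leans at about 65 degrees
- marker_yellow: yellow shelf marker, a chunky plastic block 32 x 24 x 12 with a 10 high ridge on it, about 30 g, loose in the tray. Origin: centre of its underside. (Sizes in mm)
- marker_green: green shelf marker, same shape and size as the yellow one, loose in the tray. Origin: centre of its underside. (Sizes in mm)
- marker_orange: orange shelf marker, a thick plastic disc 26 across and 16 high, about 30 g, loose in the tray. Origin: centre of its underside. (Sizes in mm)
- marker_white: white shelf marker, same disc as the orange one, loose in the tray. Origin: centre of its underside. (Sizes in mm)
- note_block: yellow block of sticky notes, 51 x 51 x 40, loose bystander. Origin: centre of its underside. (Sizes in mm)
- stapler: red and black stapler, 130 long, 50 high, loose bystander. Origin: centre of its underside. (Sizes in mm)
- stamp: dark wooden rubber stamp, 36 across, 72 high, loose bystander. Origin: centre of its underside. (Sizes in mm)
- tape_roll: tan roll of tape lying flat, 70 across, 22 high, loose bystander. Origin: centre of its underside. (Sizes in mm)
- mug: blue mug, 84 across, 95 high, loose bystander. Origin: centre of its underside. (Sizes in mm)

How it is judged (in metres and radians):
On the way, in this order (a step that is already met when the one before it is completed fails the run):
1. the tray is lifted clear of the desk with all four markers in it (height (world z) of tray above 0.04 m and distance between each of marker_yellow, marker_orange, marker_white, marker_green and tray below 0.1 m), for 0.2 s.
2. all four markers are in the teal box while the tray is still held up off the desk (x of marker_yellow in the frame of teal_box between -0.081 and 0.081 m and y of marker_yellow in the frame of teal_box between -0.076 and 0.076 m and z of marker_yellow in the frame of teal_box between -0.005 and 0.07 m and x of marker_orange in the frame of teal_box between -0.081 and 0.081 m and y of marker_orange in the frame of teal_box between -0.076 and 0.076 m and z of marker_orange in the frame of teal_box between -0.005 and 0.07 m and x of marker_white in the frame of teal_box between -0.081 and 0.081 m and y of marker_white in the frame of teal_box between -0.076 and 0.076 m and z of marker_white in the frame of teal_box between -0.005 and 0.07 m and x of marker_green in the frame of teal_box between -0.081 and 0.081 m and y of marker_green in the frame of teal_box between -0.076 and 0.076 m and z of marker_green in the frame of teal_box between -0.005 and 0.07 m and height (world z) of tray above 0.06 m), for 0.2 s.
At the end, for the whole second after the job is handed in: All four markers lie still in the teal box, below its rim. The tray, let go and still, leans 55 to 83 degrees from level, lip on the desk between face and strip (under 12 mm up, within 60 mm of mid-face), back end over 120 mm high within 15 mm of the face, underside to it (x of marker_yellow in the frame of teal_box between -0.081 and 0.081 m and y of marker_yellow in the frame of teal_box between -0.076 and 0.076 m and z of marker_yellow in the frame of teal_box between -0.005 and 0.07 m and x of marker_orange in the frame of teal_box between -0.081 and 0.081 m and y of marker_orange in the frame of teal_box between -0.076 and 0.076 m and z of marker_orange in the frame of teal_box between -0.005 and 0.07 m and x of marker_white in the frame of teal_box between -0.081 and 0.081 m and y of marker_white in the frame of teal_box between -0.076 and 0.076 m and z of marker_white in the frame of teal_box between -0.005 and 0.07 m and x of marker_green in the frame of teal_box between -0.081 and 0.081 m and y of marker_green in the frame of teal_box between -0.076 and 0.076 m and z of marker_green in the frame of teal_box between -0.005 and 0.07 m and x of tray_lip in the frame of rest between 0.025 and 0.085 m and y of tray_lip in the frame of rest between -0.06 and 0.06 m and z of tray_lip in the frame of rest below 0.012 m and x of tray_back in the frame of rest below 0.015 m and z of tray_back in the frame of rest above 0.12 m and angle between tray's own z axis and vertical between 0.96 and 1.45 rad and linear speed of each of marker_yellow, marker_orange, marker_white, marker_green, tray below 0.03 m/s); the robot touches nothing.
It fails at once if a bystander is pushed more than 40 mm from its place (distance of any of note_block, stapler, stamp, tape_roll, mug from where it was at the start of the episode above 0.04 m).
It fails at once if a marker is dropped from high up or flung (faster than 2 m/s) (linear speed of any of marker_yellow, marker_orange, marker_white, marker_green above 2 m/s).
It also fails if it takes over 48 s, if anything falls off the work surface, if the arm or the gripper's body presses on something with over 40 N, if the wrist force passes 120 N, or if a joint passes its speed limit or range.

## Working session

There is one attempt and no reset: what is moved stays moved. The work goes in short steps, Python scripts to look and compute and a tool call to move; the robot and the scene stay as the last step left them, time stands still between calls to the robot, and variables do not carry over. Pictures are saved under pics/ and viewed, at most 10 in all, crops included, and the job is handed in when it is done.

Besides the shell and the picture viewer there is one more tool, called after "Emit:" in YAML: its name, and indented under it one key for each argument. carry_out: Moves the arm, as the interface text tells. Its arguments: {"type":"object","properties":{"motion":{"type":"array","items":{"type":"object","properties":{"rx":{"type":"number"},"ry":{"type":"number"},"rz":{"type":"number"},"tx":{"type":"number"},"ty":{"type":"number"},"tz":{"type":"number"},"fingers":{"type":"number"}}}}},"required":["motion"]}

```bash
mkdir -p pics; ls; python3 - <<'E'
from cell import telemetry,cams,job
import cv2
for n in("scene","top"):
    cv2.imwrite(f"pics/{n}0.png",cams.camera(n)[:,:,::-1]); p=cams.camera_params(n); print(n,p)
s=telemetry.sense();print(s)
E
```

```text
pics
scene {'fx': 413.9065469251988, 'fy': 413.9065469251988, 'cx': 282.44466112056085, 'cy': 209.77089879112782, 'distortion': array([-0.11347456,  0.        ,  0.        ,  0.        ,  0.        ]), 'world_to_cam': array([[ 8.87763324e-01,  4.60233682e-01, -7.82545484e-03,
        -5.03123822e+02],
       [-2.83055984e-01,  5.59246692e-01,  7.79180626e-01,
         9.43038804e+01],
       [ 3.62981528e-01, -6.89512941e-01,  6.26750600e-01,
        -1.43760402e+03],
       [ 0.00000000e+00,  0.00000000e+00,  0.00000000e+00,
         1.00000000e+00]])}
top {'fx': 523.1994654356558, 'fy': 523.1994654356558, 'cx': 274.05836323578956, 'cy': 206.71793858379823, 'distortion': array([-0.06261258,  0.        ,  0.        ,  0.        ,  0.        ]), 'world_to_cam': array([[-1.37007156e-02, -9.99903552e-01, -2.27521743e-03,
        -1.41170618e+01],
       [ 9.97302135e-01, -1.38291109e-02,  7.20916651e-02,
        -5.87963599e+02],
       [-7.21161763e-02, -1.28137180e-03,  9.97395416e-01,
        -1.19880349e+03],
       [ 0.00000000e+00,  0.00000000e+00,  0.00000000e+00,
         1.00000000e+00]])}
{'time_s': 0.1, 'q': array([ 1.26682323,  0.41176117, -0.01274847,  1.59693826,  0.00562588,
        1.13426742, -0.08218687]), 'joint_velocities': array([-0.00112825, -0.00061057, -0.00011802, -0.00336957, -0.00079546,
        0.00051315, -0.00052337]), 'joint_torque': array([ 3.45466535e-03, -5.89100361e+01,  6.44125734e-01, -2.91707128e+01,
       -5.38129394e-02,  1.45308176e-02,  5.59654927e-05]), 'position': array([ 145.87304825, -607.29428796,  221.93861342]), 'ee_rot': array([-3.14025830e+00,  1.02886050e-04,  2.35854757e-01]), 'force': array([-0.09031266, -0.08453015,  0.88488825]), 'ft_torque': array([-0.00742497,  0.01052201,  0.00355792]), 'finger_force': 0.0, 'width': 87.73572373078997}
```

View pics/scene0.png

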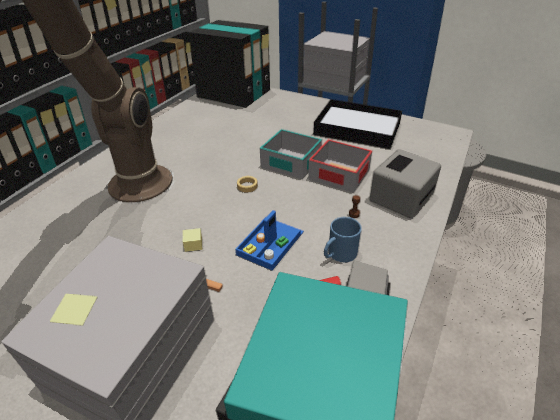

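View pics/top0.png

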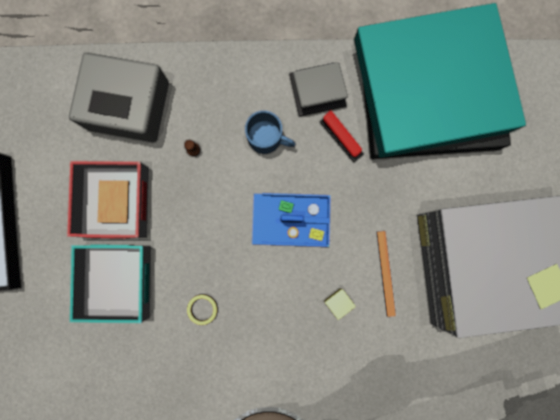

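```bash
cat > h.py <<'E'
import numpy as np,cv2
from cell import telemetry,cams,job
def cam(n):
    p=cams.camera_params(n);K=np.array([[p['fx'],0,p['cx']],[0,p['fy'],p['cy']],[0,0,1.]]);return K,p['distortion'],p['world_to_cam']
def cast(n,uv,z):
    K,d,T=cam(n);uv=np.atleast_2d(np.array(uv,float))
    q=cv2.undistortPoints(uv[:,None],K,d)[:,0]
    r=np.c_[q[:,0],-q[:,1],-np.ones(len(q))]@T[:3,:3]; o=-T[:3,:3].T@T[:3,3]
    return o+r*((np.asarray(z)-o[2])/r[:,2])[:,None]
def proj(n,P):
    K,d,T=cam(n);c=np.atleast_2d(P)@T[:3,:3].T+T[:3,3];c=c*[1,-1,-1]
    return cv2.projectPoints(c,np.zeros(3),np.zeros(3),K,d)[0][:,0]
E
python3 - <<'E'
from h import *
t=cv2.imread('pics/top0.png');s=cv2.imread('pics/scene0.png')
a=cv2.resize(t[185:260,245:335],None,fx=4.4,fy=4.4,interpolation=2);b=cv2.resize(s[205:270,230:310],(396,330),interpolation=2)
a=a[:330];c=cv2.resize(t[200:345,370:470],(400,580//1),interpolation=2)[:270*2]
d=cv2.resize(t[150:330,60:160],(330,594),interpolation=2)
cv2.imwrite('pics/c1.png',np.vstack([a,cv2.resize(b,(a.shape[1],270))]))
cv2.imwrite('pics/c2.png',np.hstack([c,d[:c.shape[0]]]))
print(a.shape,c.shape)
E
```

```text
(330, 396, 3) (540, 400, 3)
```

View pics/c1.png

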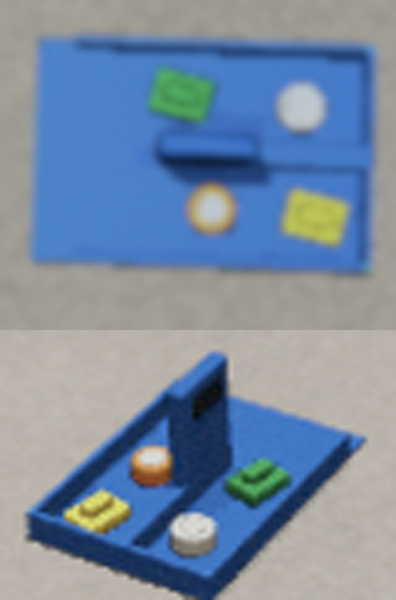

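View pics/c2.png

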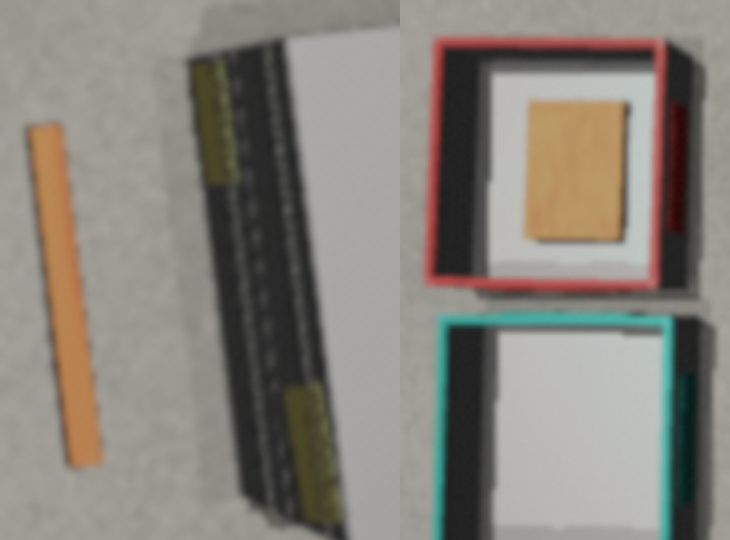

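```bash
python3 - <<'E'
from h import *
t=cv2.imread('pics/top0.png');s=cv2.imread('pics/scene0.png')
def mask(im,lo,hi,roi):
    h=cv2.cvtColor(im,cv2.COLOR_BGR2HSV);m=cv2.inRange(h,lo,hi);z=np.zeros_like(m);x0,y0,x1,y1=roi;z[y0:y1,x0:x1]=m[y0:y1,x0:x1]
    return z
def rect(m,zs,name,n='top'):
    c=max(cv2.findContours(m,0,2)[0],key=cv2.contourArea)
    b=cv2.boxPoints(cv2.minAreaRect(c)); P=cast(n,b,zs);
    e=np.roll(P,-1,0)-P
    print(name,b.round(1).tolist(),'ctr',P.mean(0).round(1),'edges',np.linalg.norm(e,axis=1).round(1),'dirs',np.degrees(np.arctan2(e[:,1],e[:,0])).round(1))
    return P
rect(mask(t,(80,90,60),(95,255,255),(60,235,160,330)),80.,'teal')
rect(mask(t,(0,90,60),(10,255,255),(60,150,150,245)),80.,'red')
rect(mask(t,(5,90,90),(20,255,255),(370,220,400,325)),14.,'strip')
rect(mask(t,(100,120,50),(125,255,255),(245,185,335,255)),4.,'tray')
m=mask(t,(100,120,50),(125,255,255),(245,185,335,255))
ys,xs=np.nonzero(m);print(xs.min(),xs.max(),ys.min(),ys.max())
# lip corners on z=4, back outer top corners z=24
C=np.array([[253.2,193.6],[252.5,244.6],[329.8,195.2],[329.6,246.8]])
P=cast('top',C,[4.,4.,24.,24.]);print(P.round(1))
print('lipmid',P[:2].mean(0),'backmid',P[2:].mean(0),'len',np.linalg.norm((P[:2].mean(0)-P[2:].mean(0))[:2]))
# handle top (z=105): crop px x157..258,y132..158 in 4.4 scale
H=np.array([[157,146],[258,150]])/4.4+[245,185]
print('handle ends',cast('top',H,105.).round(1))
c=P.mean(0);print('tray centre',c.round(1))
# reproject check in scene: grip-plate top
print(proj('scene',[c[0],c[1],105.]),proj('scene',P))
# archive face foot candidates: dark lower-left edge (yellow tabs side) crop c2 scale 4
F=np.array([[190,60],[243,495]])/4.0+[370,200]
print('face@190',cast('top',F,190.).round(1),'face@0',cast('top',F,0.).round(1))
E
```

```text
teal [[70.0, 245.0], [143.0, 245.0], [143.0, 322.0], [70.0, 322.0]] ctr [418.3 351.6  80. ] edges [164.7 169.3 163.4 170.3] dirs [-90.6 180.   89.8   0.4]
red [[66.80000305175781, 236.39999389648438], [69.9000015258789, 159.3000030517578], [144.1999969482422, 162.3000030517578], [141.10000610351562, 239.39999389648438]] ctr [605.7 355.1  80. ] edges [173.9 170.  172.7 168.2] dirs [ -1.4 -93.3 178.   87.1]
strip [[376.5, 231.5], [384.8999938964844, 230.5], [395.20001220703125, 315.3999938964844], [386.70001220703125, 316.3999938964844]] ctr [ 428.9 -280.8   14. ] edges [ 20.1 198.4  20.  198.3] dirs [ -84.  -174.5   95.7    5.5]
tray [[252.3000030517578, 243.60000610351562], [254.10000610351562, 192.8000030517578], [329.8999938964844, 195.39999389648438], [328.1000061035156, 246.1999969482422]] ctr [558.3 -62.    4. ] edges [120.  179.7 120.  178.5] dirs [ -2.6 -92.8 176.8  87.2]
253 329 194 246
[[ 620.8   26.8    4. ]
 [ 500.3   29.8    4. ]
 [ 612.6 -152.5   24. ]
 [ 492.7 -149.5   24. ]]
lipmid [560.53904931  28.28129174   4.        ] backmid [ 552.65525593 -151.03979105   24.        ] len 179.49430333869284
handle ends [[556.5 -36.3 105. ]
 [553.9 -86.1 105. ]]
tray centre [556.6 -61.4  14. ]
[[268.47130573 215.55454682]] [[302.75578806 231.09556589]
 [267.71995579 218.71587544]
 [271.2634299  264.73182045]
 [233.67428963 249.6134511 ]]
face@190 [[ 554.8 -311.1  190. ]
 [ 337.4 -331.4  190. ]] face@0 [[ 564.8 -363.2    0. ]
 [ 308.  -387.2    0. ]]
```

```bash
cat >> h.py <<'E'
from scipy.spatial.transform import Rotation as Ro
import json
def Rt(yaw,tilt): return Ro.from_euler('z',yaw,degrees=True)*Ro.from_euler('x',180,degrees=True)*Ro.from_euler('y',tilt,degrees=True)
def grip(G,yaw,tilt): return np.array(G,float)+19*Rt(yaw,tilt).apply([0,0,1]),yaw,tilt   # TCP pose for grasp point G
def state():
    s=telemetry.sense();e=s['ee_rot'];return np.array(s['position'],float),Ro.from_euler('xyz',e),s
def plan(way):
    """way: list of (pos,yaw,tilt,nrows); prints rounded rows from the measured pose"""
    p,R,s=state();out=[]
    for pos,yaw,tilt,n in way:
        Re=Rt(yaw,tilt);p0=p.copy();R0=R
        for k in range(n):
            a=(k+1)/n;a=a if n<6 else a*a*(3-2*a)
            pt=p0+a*(pos-p0);Rg=R0*Ro.from_rotvec(a*(R0.inv()*Re).as_rotvec())
            d=np.round(R.inv().apply(pt-p)/1000,3);w=np.round((R.inv()*Rg).as_rotvec(degrees=True),1)
            p=p+R.apply(d*1000);R=R*Ro.from_rotvec(w,degrees=True)
            o=dict(zip(("tx","ty","tz","rx","ry","rz"),[*d.tolist(),*w.tolist()]));out.append({k:v for k,v in o.items() if v})
            if max(abs(d))>.06 or max(abs(w))>10.5:print('LIMIT',d,w)
    for i in range(0,len(out),20):print(json.dumps(out[i:i+20]).replace('"tx": ','"tx":'))
    print('t',s['time_s'],'now',s['position'].round(1),s['ee_rot'].round(3),'w',s['width'])
E
python3 - <<'E'
from h import *
p,R,s=state()
y,t=87.4,25
up=p+[0,0,60]
pre,_,_=grip([555.5,-61.3,85],y,t)
zt=Rt(y,t).apply([0,0,1])
plan([(up,13.5,0,3),(pre-110*zt,y,t,17)])
E
```

```text
[{"tz": -0.02}, {"tz": -0.02, "rx": -0.1}, {"tz": -0.02}, {"tx":0.005, "ty": -0.004, "tz": 0.001, "rx": 0.2, "ry": 0.2, "rz": -0.7}, {"tx":0.015, "ty": -0.011, "tz": 0.003, "rx": 0.4, "ry": 0.6, "rz": -2.1}, {"tx":0.023, "ty": -0.016, "tz": 0.006, "rx": 0.7, "ry": 1.0, "rz": -3.2}, {"tx":0.032, "ty": -0.02, "tz": 0.008, "rx": 1.0, "ry": 1.2, "rz": -4.2}, {"tx":0.039, "ty": -0.02, "tz": 0.011, "rx": 1.1, "ry": 1.5, "rz": -5.0}, {"tx":0.046, "ty": -0.019, "tz": 0.013, "rx": 1.2, "ry": 1.6, "rz": -5.6}, {"tx":0.05, "ty": -0.015, "tz": 0.017, "rx": 1.3, "ry": 1.8, "rz": -6.0}, {"tx":0.053, "ty": -0.01, "tz": 0.019, "rx": 1.4, "ry": 1.9, "rz": -6.3}, {"tx":0.054, "ty": -0.003, "tz": 0.022, "rx": 1.5, "ry": 1.9, "rz": -6.4}, {"tx":0.053, "ty": 0.003, "tz": 0.022, "rx": 1.4, "ry": 1.8, "rz": -6.3}, {"tx":0.049, "ty": 0.009, "tz": 0.024, "rx": 1.3, "ry": 1.8, "rz": -6.1}, {"tx":0.043, "ty": 0.014, "tz": 0.022, "rx": 1.3, "ry": 1.7, "rz": -5.6}, {"tx":0.037, "ty": 0.016, "tz": 0.021, "rx": 1.1, "ry": 1.4, "rz": -5.0}, {"tx":0.029, "ty": 0.017, "tz": 0.019, "rx": 0.9, "ry": 1.3, "rz": -4.2}, {"tx":0.021, "ty": 0.015, "tz": 0.014, "rx": 0.7, "ry": 0.9, "rz": -3.2}, {"tx":0.013, "ty": 0.01, "tz": 0.009, "rx": 0.5, "ry": 0.6, "rz": -2.0}, {"tx":0.004, "ty": 0.004, "tz": 0.003, "rx": 0.1, "ry": 0.2, "rz": -0.7}]
t 0.1 now [ 145.9 -607.3  221.9] [-3.14   0.     0.236] w 87.73572373078997
```

Emit:
carry_out:
  motion:
    - {"tz": -0.02}
    - {"tz": -0.02}
    - {"tz": -0.02}
    - {"tx": 0.005,"ty": -0.004,"tz": 0.001,"rx": 0.2,"ry": 0.2,"rz": -0.7}
    - {"tx": 0.015,"ty": -0.011,"tz": 0.003,"rx": 0.4,"ry": 0.6,"rz": -2.1}
    - {"tx": 0.023,"ty": -0.016,"tz": 0.006,"rx": 0.7,"ry": 1.0,"rz": -3.2}
    - {"tx": 0.032,"ty": -0.02,"tz": 0.008,"rx": 1.0,"ry": 1.2,"rz": -4.2}
    - {"tx": 0.039,"ty": -0.02,"tz": 0.011,"rx": 1.1,"ry": 1.5,"rz": -5.0}
    - {"tx": 0.046,"ty": -0.019,"tz": 0.013,"rx": 1.2,"ry": 1.6,"rz": -5.6}
    - {"tx": 0.05,"ty": -0.015,"tz": 0.017,"rx": 1.3,"ry": 1.8,"rz": -6.0}
    - {"tx": 0.053,"ty": -0.01,"tz": 0.019,"rx": 1.4,"ry": 1.9,"rz": -6.3}
    - {"tx": 0.054,"ty": -0.003,"tz": 0.022,"rx": 1.5,"ry": 1.9,"rz": -6.4}
    - {"tx": 0.053,"ty": 0.003,"tz": 0.022,"rx": 1.4,"ry": 1.8,"rz": -6.3}
    - {"tx": 0.049,"ty": 0.009,"tz": 0.024,"rx": 1.3,"ry": 1.8,"rz": -6.1}
    - {"tx": 0.043,"ty": 0.014,"tz": 0.022,"rx": 1.3,"ry": 1.7,"rz": -5.6}
    - {"tx": 0.037,"ty": 0.016,"tz": 0.021,"rx": 1.1,"ry": 1.4,"rz": -5.0}
    - {"tx": 0.029,"ty": 0.017,"tz": 0.019,"rx": 0.9,"ry": 1.3,"rz": -4.2}
    - {"tx": 0.021,"ty": 0.015,"tz": 0.014,"rx": 0.7,"ry": 0.9,"rz": -3.2}
    - {"tx": 0.013,"ty": 0.01,"tz": 0.009,"rx": 0.5,"ry": 0.6,"rz": -2.0}
    - {"tx": 0.004,"ty": 0.004,"tz": 0.003,"rx": 0.1,"ry": 0.2,"rz": -0.7}

```text
validation failed for argument at $.mo...
```

```bash
python3 - <<'E'
from h import *
y,t=87.4,25
plan([(*grip([555.5,-61.3,85],y,t),8)])
p,R,s=state();print(s['q'].round(2))
im=cams.camera('top')[:,:,::-1];cv2.imwrite('pics/t1.png',im)
E
```

```text
LIMIT [ 0.062 -0.047  0.019] [ 1.8  2.4 -8.3]
LIMIT [ 0.095 -0.051  0.032] [  2.6   3.5 -11.6]
LIMIT [ 0.116 -0.035  0.047] [  2.9   3.9 -13.3]
LIMIT [ 0.117 -0.005  0.055] [  3.    3.9 -13.4]
LIMIT [0.097 0.023 0.055] [  2.5   3.4 -11.6]
LIMIT [0.061 0.03  0.042] [ 1.8  2.4 -8.2]
[{"tx":0.023, "ty": -0.019, "tz": 0.007, "rx": 0.7, "ry": 0.9, "rz": -3.1}, {"tx":0.062, "ty": -0.047, "tz": 0.019, "rx": 1.8, "ry": 2.4, "rz": -8.3}, {"tx":0.095, "ty": -0.051, "tz": 0.032, "rx": 2.6, "ry": 3.5, "rz": -11.6}, {"tx":0.116, "ty": -0.035, "tz": 0.047, "rx": 2.9, "ry": 3.9, "rz": -13.3}, {"tx":0.117, "ty": -0.005, "tz": 0.055, "rx": 3.0, "ry": 3.9, "rz": -13.4}, {"tx":0.097, "ty": 0.023, "tz": 0.055, "rx": 2.5, "ry": 3.4, "rz": -11.6}, {"tx":0.061, "ty": 0.03, "tz": 0.042, "rx": 1.8, "ry": 2.4, "rz": -8.2}, {"tx":0.021, "ty": 0.015, "tz": 0.016, "rx": 0.7, "ry": 1.0, "rz": -3.2}]
t 0.1 now [ 145.9 -607.3  221.9] [-3.14   0.     0.236] w 87.73572373078997
[ 1.27  0.41 -0.01  1.6   0.01  1.13 -0.08]
```

Emit:
carry_out:
  motion:
    - {"tx": 0,"ty": 0,"tz": -0.02,"rx": 0,"ry": 0,"rz": 0,"fingers": 0}

```text
time_s: 0.28
position: [145.7, -606.6, 240.9]
ee_rot: [-3.138, 0.0, 0.236]
force: [0.1, -0.5, 0.9]
width: 87.7
finger_force: 0.0
```

Emit:
carry_out:
  motion:
    - {"tz": -0.02,"fingers": 0}
    - {"tz": -0.02}

```text
validation failed for argument at $.mo...
```

```bash
sed -i 's/out.append({k:v for k,v in o.items() if v})/out.append({k:v+0. for k,v in o.items()}|{"fingers":F})/; s/def plan(way):/def plan(way,F=0):/; s/print(json.dumps(out\[i:i+20\]).*$/print(json.dumps(out[i:i+20],separators=(",",":")).replace("-0.0,","0,").replace(":0.0,",":0,"))/' h.py
python3 - <<'E'
from h import *
p,R,s=state()
y,t=87.4,25
up=p+[0,0,40]
pre,_,_=grip([555.5,-61.3,85],y,t)
zt=Rt(y,t).apply([0,0,1])
plan([(up,13.5,0,2),(pre-110*zt,y,t,17)])
E
```

```text
[{"tx":0,"ty":0,"tz":-0.02,"rx":-0.1,"ry":0,"rz":0,"fingers":0},{"tx":0,"ty":0,"tz":-0.02,"rx":-0.1,"ry":0,"rz":0,"fingers":0},{"tx":0.005,"ty":-0.004,"tz":0.001,"rx":0.2,"ry":0.2,"rz":-0.7,"fingers":0},{"tx":0.015,"ty":-0.011,"tz":0.003,"rx":0.4,"ry":0.6,"rz":-2.1,"fingers":0},{"tx":0.023,"ty":-0.016,"tz":0.006,"rx":0.7,"ry":1.0,"rz":-3.2,"fingers":0},{"tx":0.032,"ty":-0.02,"tz":0.008,"rx":1.0,"ry":1.2,"rz":-4.2,"fingers":0},{"tx":0.039,"ty":-0.02,"tz":0.011,"rx":1.1,"ry":1.5,"rz":-5.0,"fingers":0},{"tx":0.046,"ty":-0.019,"tz":0.013,"rx":1.2,"ry":1.6,"rz":-5.6,"fingers":0},{"tx":0.05,"ty":-0.015,"tz":0.017,"rx":1.3,"ry":1.8,"rz":-6.0,"fingers":0},{"tx":0.053,"ty":-0.009,"tz":0.019,"rx":1.4,"ry":1.9,"rz":-6.3,"fingers":0},{"tx":0.054,"ty":-0.004,"tz":0.021,"rx":1.4,"ry":1.8,"rz":-6.4,"fingers":0},{"tx":0.053,"ty":0.004,"tz":0.023,"rx":1.4,"ry":1.9,"rz":-6.3,"fingers":0},{"tx":0.049,"ty":0.009,"tz":0.023,"rx":1.4,"ry":1.8,"rz":-6.1,"fingers":0},{"tx":0.043,"ty":0.013,"tz":0.023,"rx":1.2,"ry":1.6,"rz":-5.6,"fingers":0},{"tx":0.037,"ty":0.017,"tz":0.021,"rx":1.1,"ry":1.5,"rz":-5.0,"fingers":0},{"tx":0.029,"ty":0.016,"tz":0.018,"rx":0.9,"ry":1.3,"rz":-4.2,"fingers":0},{"tx":0.021,"ty":0.015,"tz":0.014,"rx":0.8,"ry":0.9,"rz":-3.2,"fingers":0},{"tx":0.013,"ty":0.01,"tz":0.009,"rx":0.4,"ry":0.6,"rz":-2.0,"fingers":0},{"tx":0.004,"ty":0.004,"tz":0.003,"rx":0.2,"ry":0.2,"rz":-0.7,"fingers":0}]
t 0.275 now [ 145.7 -606.6  240.9] [-3.138  0.     0.236] w 87.70222696595224
```

Emit:
carry_out:
  motion:
    - {"tx": 0,"ty": 0,"tz": -0.02,"rx": 0,"ry": 0,"rz": 0,"fingers": 0}
    - {"tx": 0,"ty": 0,"tz": -0.02,"rx": 0,"ry": 0,"rz": 0,"fingers": 0}
    - {"tx": 0.005,"ty": -0.004,"tz": 0.001,"rx": 0.2,"ry": 0.2,"rz": -0.7,"fingers": 0}
    - {"tx": 0.015,"ty": -0.011,"tz": 0.003,"rx": 0.4,"ry": 0.6,"rz": -2.1,"fingers": 0}
    - {"tx": 0.023,"ty": -0.016,"tz": 0.006,"rx": 0.7,"ry": 1.0,"rz": -3.2,"fingers": 0}
    - {"tx": 0.032,"ty": -0.02,"tz": 0.008,"rx": 1.0,"ry": 1.2,"rz": -4.2,"fingers": 0}
    - {"tx": 0.039,"ty": -0.02,"tz": 0.011,"rx": 1.1,"ry": 1.5,"rz": -5.0,"fingers": 0}
    - {"tx": 0.046,"ty": -0.019,"tz": 0.013,"rx": 1.2,"ry": 1.6,"rz": -5.6,"fingers": 0}
    - {"tx": 0.05,"ty": -0.015,"tz": 0.017,"rx": 1.3,"ry": 1.8,"rz": -6.0,"fingers": 0}
    - {"tx": 0.053,"ty": -0.009,"tz": 0.019,"rx": 1.4,"ry": 1.9,"rz": -6.3,"fingers": 0}
    - {"tx": 0.054,"ty": -0.004,"tz": 0.021,"rx": 1.4,"ry": 1.8,"rz": -6.4,"fingers": 0}
    - {"tx": 0.053,"ty": 0.004,"tz": 0.023,"rx": 1.4,"ry": 1.9,"rz": -6.3,"fingers": 0}
    - {"tx": 0.049,"ty": 0.009,"tz": 0.023,"rx": 1.4,"ry": 1.8,"rz": -6.1,"fingers": 0}
    - {"tx": 0.043,"ty": 0.013,"tz": 0.023,"rx": 1.2,"ry": 1.6,"rz": -5.6,"fingers": 0}
    - {"tx": 0.037,"ty": 0.017,"tz": 0.021,"rx": 1.1,"ry": 1.5,"rz": -5.0,"fingers": 0}
    - {"tx": 0.029,"ty": 0.016,"tz": 0.018,"rx": 0.9,"ry": 1.3,"rz": -4.2,"fingers": 0}
    - {"tx": 0.021,"ty": 0.015,"tz": 0.014,"rx": 0.8,"ry": 0.9,"rz": -3.2,"fingers": 0}
    - {"tx": 0.013,"ty": 0.01,"tz": 0.009,"rx": 0.4,"ry": 0.6,"rz": -2.0,"fingers": 0}
    - {"tx": 0.004,"ty": 0.004,"tz": 0.003,"rx": 0.2,"ry": 0.2,"rz": -0.7,"fingers": 0}
    - {"tx": 0,"ty": 0,"tz": 0,"rx": 0,"ry": 0,"rz": 0,"fingers": 0}

```text
time_s: 2.78
position: [553.9, -101.6, 169.0]
ee_rot: [-3.141, -0.435, 1.524]
force: [-0.7, -0.3, -0.3]
width: 88.1
finger_force: 0.0
```

```bash
python3 - <<'E'
from h import *
y,t=87.4,25
plan([(*grip([555.5,-61.3,85],y,t),8)])
p,R,s=state();print(s['q'].round(2),Rt(y,t).as_euler('xyz').round(3))
E
```

```text
[{"tx":0,"ty":0,"tz":0.005,"rx":0,"ry":0,"rz":0,"fingers":0},{"tx":0,"ty":0,"tz":0.013,"rx":0,"ry":0,"rz":0,"fingers":0},{"tx":0,"ty":0,"tz":0.017,"rx":0,"ry":0,"rz":0,"fingers":0},{"tx":0.001,"ty":0,"tz":0.021,"rx":0,"ry":0,"rz":0,"fingers":0},{"tx":0,"ty":0,"tz":0.021,"rx":0,"ry":0,"rz":-0.1,"fingers":0},{"tx":0,"ty":0,"tz":0.018,"rx":0,"ry":0.1,"rz":0,"fingers":0},{"tx":0,"ty":0,"tz":0.012,"rx":0,"ry":0,"rz":0,"fingers":0},{"tx":0,"ty":0,"tz":0.005,"rx":0,"ry":0,"rz":0,"fingers":0}]
t 2.775 now [ 553.9 -101.6  169. ] [-3.141 -0.435  1.524] w 88.10815662199637
[ 0.76  0.52 -0.56  1.72 -0.18  1.07  0.3 ] [ 3.142 -0.436  1.525]
```

Emit:
carry_out:
  motion:
    - {"tx": 0,"ty": 0,"tz": 0.006,"rx": 0,"ry": 0,"rz": 0,"fingers": 0}
    - {"tx": 0,"ty": 0,"tz": 0.02,"rx": 0,"ry": 0,"rz": 0,"fingers": 0}
    - {"tx": 0,"ty": 0,"tz": 0.03,"rx": 0,"ry": 0,"rz": 0,"fingers": 0}
    - {"tx": 0,"ty": 0,"tz": 0.03,"rx": 0,"ry": 0,"rz": 0,"fingers": 0}
    - {"tx": 0,"ty": 0,"tz": 0.02,"rx": 0,"ry": 0,"rz": 0,"fingers": 0}
    - {"tx": 0,"ty": 0,"tz": 0.006,"rx": 0,"ry": 0,"rz": 0,"fingers": 0}
    - {"tx": 0,"ty": 0,"tz": 0,"rx": 0,"ry": 0,"rz": 0,"fingers": 1}
    - {"tx": 0,"ty": 0,"tz": 0,"rx": 0,"ry": 0,"rz": 0,"fingers": 1}
    - {"tx": 0,"ty": 0,"tz": 0,"rx": 0,"ry": 0,"rz": 0,"fingers": 1}
    - {"tx": 0,"ty": 0,"tz": 0,"rx": 0,"ry": 0,"rz": 0,"fingers": 1}

```text
time_s: 4.03
position: [556.4, -54.3, 68.0]
ee_rot: [3.141, -0.435, 1.525]
force: [-0.8, 0.3, 0.7]
width: 51.4
finger_force: 0.0
```

Fingers still closing; wait, then lift.

Emit:
carry_out:
  motion:
    - {"tx": 0,"ty": 0,"tz": 0,"rx": 0,"ry": 0,"rz": 0,"fingers": 1}
    - {"tx": 0,"ty": 0,"tz": 0,"rx": 0,"ry": 0,"rz": 0,"fingers": 1}
    - {"tx": 0,"ty": 0,"tz": 0,"rx": 0,"ry": 0,"rz": 0,"fingers": 1}
    - {"tx": 0,"ty": 0,"tz": 0,"rx": 0,"ry": 0,"rz": 0,"fingers": 1}
    - {"tx": 0,"ty": 0,"tz": 0,"rx": 0,"ry": 0,"rz": 0,"fingers": 1}
    - {"tx": 0,"ty": 0,"tz": 0,"rx": 0,"ry": 0,"rz": 0,"fingers": 1}

```text
time_s: 4.78
position: [556.5, -53.9, 67.6]
ee_rot: [3.142, -0.435, 1.525]
force: [1.4, 0.3, -1.3]
width: 11.9
finger_force: 30.0
```

```bash
python3 - <<'E'
from h import *
p,R,s=state();y=87.4
plan([(p+[0,0,100],y,25,8)],F=1)
print(s['finger_force'],s['force'],(p-19*R.apply([0,0,1])).round(1))
E
```

```text
[{"tx":0.002,"ty":0,"tz":-0.004,"rx":0,"ry":0,"rz":0,"fingers":1},{"tx":0.005,"ty":0,"tz":-0.01,"rx":0,"ry":0,"rz":0,"fingers":1},{"tx":0.006,"ty":0,"tz":-0.015,"rx":0,"ry":0,"rz":0,"fingers":1},{"tx":0.008,"ty":0,"tz":-0.016,"rx":0,"ry":0,"rz":0,"fingers":1},{"tx":0.008,"ty":0,"tz":-0.017,"rx":0,"ry":0,"rz":0,"fingers":1},{"tx":0.007,"ty":0,"tz":-0.015,"rx":0,"ry":0,"rz":0,"fingers":1},{"tx":0.004,"ty":0,"tz":-0.01,"rx":0,"ry":0,"rz":0,"fingers":1},{"tx":0.002,"ty":0,"tz":-0.004,"rx":0,"ry":0,"rz":0,"fingers":1}]
t 4.775 now [556.5 -53.9  67.6] [ 3.142 -0.435  1.525] w 11.92419709982567
29.99949038028717 [ 1.41835902  0.33380303 -1.2929949 ] [556.1 -61.9  84.8]
```

Emit:
carry_out:
  motion:
    - {"tx": 0.002,"ty": 0,"tz": -0.004,"rx": 0,"ry": 0,"rz": 0,"fingers": 1}
    - {"tx": 0.005,"ty": 0,"tz": -0.01,"rx": 0,"ry": 0,"rz": 0,"fingers": 1}
    - {"tx": 0.006,"ty": 0,"tz": -0.015,"rx": 0,"ry": 0,"rz": 0,"fingers": 1}
    - {"tx": 0.008,"ty": 0,"tz": -0.016,"rx": 0,"ry": 0,"rz": 0,"fingers": 1}
    - {"tx": 0.008,"ty": 0,"tz": -0.017,"rx": 0,"ry": 0,"rz": 0,"fingers": 1}
    - {"tx": 0.007,"ty": 0,"tz": -0.015,"rx": 0,"ry": 0,"rz": 0,"fingers": 1}
    - {"tx": 0.004,"ty": 0,"tz": -0.01,"rx": 0,"ry": 0,"rz": 0,"fingers": 1}
    - {"tx": 0.002,"ty": 0,"tz": -0.004,"rx": 0,"ry": 0,"rz": 0,"fingers": 1}
    - {"tx": 0,"ty": 0,"tz": 0,"rx": 0,"ry": 0,"rz": 0,"fingers": 1}
    - {"tx": 0,"ty": 0,"tz": 0,"rx": 0,"ry": 0,"rz": 0,"fingers": 1}

```text
time_s: 6.02
position: [555.9, -54.2, 167.2]
ee_rot: [-3.14, -0.436, 1.524]
force: [0.2, 0.4, -5.1]
width: 11.9
finger_force: 30.0
```

```bash
python3 - <<'E'
from h import *
p,R,s=state();print(p.round(1),s['force'].round(1))
G=p-19*R.apply([0,0,1])
a=cams.camera('scene')[:,:,::-1];cv2.imwrite('pics/l1.png',cv2.resize(a[120:290,200:360],(640,680))[:600])
# pour pre-pose: carry level; grip so tray pose after tilt. path: via G at (418,240) tilt0
# predicted tray corners in scene for level tray
y=np.radians(87.4);c=G-[0,0,85];X=np.array([np.cos(y),np.sin(y),0]);Y=np.array([-np.sin(y),np.cos(y),0])
for n,v in dict(lipL=90*X+60*Y+[0,0,4],lipR=90*X-60*Y+[0,0,4],bL=-90*X+60*Y+[0,0,24],bR=-90*X-60*Y+[0,0,24]).items():
    q=proj('scene',c+v)[0];print(n,q.round(1),((q-[200,120])*4).round())
E
```

```text
[555.9 -54.2 167.2] [ 0.2  0.4 -5.1]
lipL [266.6 192.5] [267. 290.]
lipR [302.9 205. ] [412. 340.]
bL [230.2 222.1] [121. 408.]
bR [269.4 237.5] [278. 470.]
```

View pics/l1.png

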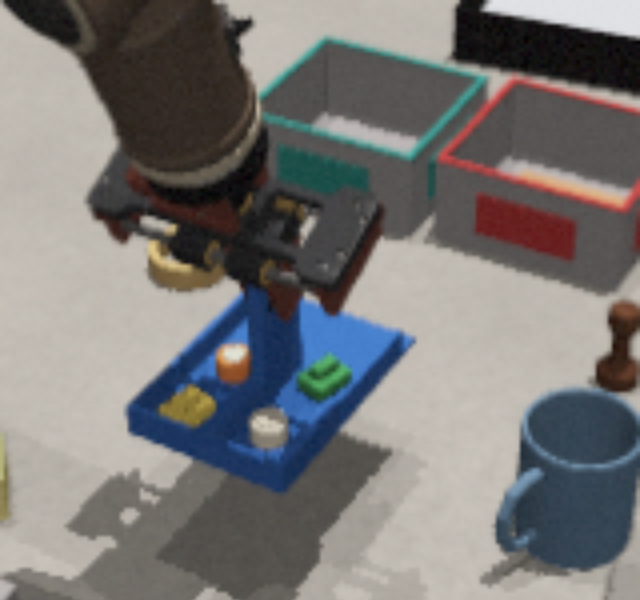

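```bash
cat >> h.py <<'E'
def tip(lip,yaw,th):  # TCP pose for lip-mid position, tray heading yaw, tip angle th (deg)
    a=np.radians(th);u=np.array([np.cos(np.radians(yaw)),np.sin(np.radians(yaw)),0]);k=np.array([0,0,1])
    G=np.array(lip,float)+90*(-np.cos(a)*u+np.sin(a)*k)+85*(np.sin(a)*u+np.cos(a)*k)
    return grip(G,yaw,25-th)
E
python3 - <<'E'
from h import *
L=[418,312,98]
plan([(*tip(L,90,0),16),(*tip(L,90,0),1)],F=1)
E
```

```text
[{"tx":0.003,"ty":-0.002,"tz":0.001,"rx":0,"ry":0,"rz":0,"fingers":1},{"tx":0.008,"ty":-0.004,"tz":0.004,"rx":0,"ry":0,"rz":-0.1,"fingers":1},{"tx":0.012,"ty":-0.008,"tz":0.006,"rx":0.1,"ry":0,"rz":-0.1,"fingers":1},{"tx":0.016,"ty":-0.009,"tz":0.008,"rx":0.1,"ry":0,"rz":-0.2,"fingers":1},{"tx":0.019,"ty":-0.012,"tz":0.009,"rx":0,"ry":0,"rz":-0.2,"fingers":1},{"tx":0.022,"ty":-0.012,"tz":0.01,"rx":0.1,"ry":0,"rz":-0.2,"fingers":1},{"tx":0.023,"ty":-0.013,"tz":0.01,"rx":0.1,"ry":0,"rz":-0.2,"fingers":1},{"tx":0.023,"ty":-0.014,"tz":0.012,"rx":0.1,"ry":0,"rz":-0.2,"fingers":1},{"tx":0.024,"ty":-0.013,"tz":0.011,"rx":0.1,"ry":0,"rz":-0.2,"fingers":1},{"tx":0.023,"ty":-0.013,"tz":0.011,"rx":0.1,"ry":0,"rz":-0.3,"fingers":1},{"tx":0.021,"ty":-0.012,"tz":0.01,"rx":0.1,"ry":0,"rz":-0.2,"fingers":1},{"tx":0.02,"ty":-0.011,"tz":0.009,"rx":0.1,"ry":0,"rz":-0.1,"fingers":1},{"tx":0.016,"ty":-0.009,"tz":0.008,"rx":0,"ry":0,"rz":-0.2,"fingers":1},{"tx":0.013,"ty":-0.007,"tz":0.006,"rx":0.1,"ry":0,"rz":-0.1,"fingers":1},{"tx":0.008,"ty":-0.004,"tz":0.004,"rx":0,"ry":0,"rz":-0.1,"fingers":1},{"tx":0.003,"ty":-0.002,"tz":0.001,"rx":0,"ry":0,"rz":0,"fingers":1},{"tx":0,"ty":0,"tz":0,"rx":0,"ry":0,"rz":0,"fingers":1}]
t 6.075 now [555.9 -54.2 167.2] [-3.14  -0.436  1.524] w 12.071990524155783
```

Emit:
carry_out:
  motion:
    - {"tx": 0.003,"ty": -0.002,"tz": 0.001,"rx": 0,"ry": 0,"rz": 0,"fingers": 1}
    - {"tx": 0.008,"ty": -0.004,"tz": 0.004,"rx": 0,"ry": 0,"rz": -0.1,"fingers": 1}
    - {"tx": 0.012,"ty": -0.008,"tz": 0.006,"rx": 0.1,"ry": 0,"rz": -0.1,"fingers": 1}
    - {"tx": 0.016,"ty": -0.009,"tz": 0.008,"rx": 0.1,"ry": 0,"rz": -0.2,"fingers": 1}
    - {"tx": 0.019,"ty": -0.012,"tz": 0.009,"rx": 0,"ry": 0,"rz": -0.2,"fingers": 1}
    - {"tx": 0.022,"ty": -0.012,"tz": 0.01,"rx": 0.1,"ry": 0,"rz": -0.2,"fingers": 1}
    - {"tx": 0.023,"ty": -0.013,"tz": 0.01,"rx": 0.1,"ry": 0,"rz": -0.2,"fingers": 1}
    - {"tx": 0.023,"ty": -0.014,"tz": 0.012,"rx": 0.1,"ry": 0,"rz": -0.2,"fingers": 1}
    - {"tx": 0.024,"ty": -0.013,"tz": 0.011,"rx": 0.1,"ry": 0,"rz": -0.2,"fingers": 1}
    - {"tx": 0.023,"ty": -0.013,"tz": 0.011,"rx": 0.1,"ry": 0,"rz": -0.3,"fingers": 1}
    - {"tx": 0.021,"ty": -0.012,"tz": 0.01,"rx": 0.1,"ry": 0,"rz": -0.2,"fingers": 1}
    - {"tx": 0.02,"ty": -0.011,"tz": 0.009,"rx": 0.1,"ry": 0,"rz": -0.1,"fingers": 1}
    - {"tx": 0.016,"ty": -0.009,"tz": 0.008,"rx": 0,"ry": 0,"rz": -0.2,"fingers": 1}
    - {"tx": 0.013,"ty": -0.007,"tz": 0.006,"rx": 0.1,"ry": 0,"rz": -0.1,"fingers": 1}
    - {"tx": 0.008,"ty": -0.004,"tz": 0.004,"rx": 0,"ry": 0,"rz": -0.1,"fingers": 1}
    - {"tx": 0.003,"ty": -0.002,"tz": 0.001,"rx": 0,"ry": 0,"rz": 0,"fingers": 1}
    - {"tx": 0,"ty": 0,"tz": 0,"rx": 0,"ry": 0,"rz": 0,"fingers": 1}

```text
time_s: 8.2
position: [418.4, 230.0, 166.1]
ee_rot: [3.14, -0.435, 1.571]
force: [0.7, -0.4, -4.3]
width: 11.8
finger_force: 30.0
```

```bash
python3 - <<'E'
from h import *
L=[418,312,98]
W=[(*tip(L,90,a),1) for a in [5,10,15,20,24,27,30,32,34,36,38,40,42,44,46,48,50]]
plan(W,F=1);print(state()[2]['q'].round(2),tip(L,90,0)[0])
E
```

```text
[{"tx":0.008,"ty":0,"tz":-0.003,"rx":0.1,"ry":-4.9,"rz":0,"fingers":1},{"tx":0.009,"ty":0,"tz":-0.004,"rx":0,"ry":-5.0,"rz":0,"fingers":1},{"tx":0.009,"ty":0,"tz":-0.004,"rx":0,"ry":-5.0,"rz":0,"fingers":1},{"tx":0.008,"ty":0,"tz":-0.003,"rx":0,"ry":-5.0,"rz":0,"fingers":1},{"tx":0.007,"ty":0,"tz":-0.003,"rx":0,"ry":-4.0,"rz":0,"fingers":1},{"tx":0.005,"ty":0,"tz":-0.002,"rx":0,"ry":-3.0,"rz":0,"fingers":1},{"tx":0.005,"ty":0,"tz":-0.003,"rx":0,"ry":-3.0,"rz":0,"fingers":1},{"tx":0.003,"ty":0,"tz":-0.001,"rx":0,"ry":-2.0,"rz":0,"fingers":1},{"tx":0.004,"ty":0,"tz":-0.002,"rx":0,"ry":-2.0,"rz":0,"fingers":1},{"tx":0.003,"ty":0,"tz":-0.001,"rx":0,"ry":-2.0,"rz":0,"fingers":1},{"tx":0.004,"ty":0,"tz":-0.002,"rx":0,"ry":-2.0,"rz":0,"fingers":1},{"tx":0.003,"ty":0,"tz":-0.001,"rx":0,"ry":-2.0,"rz":0,"fingers":1},{"tx":0.003,"ty":0,"tz":-0.002,"rx":0,"ry":-2.0,"rz":0,"fingers":1},{"tx":0.004,"ty":0,"tz":-0.001,"rx":0,"ry":-2.0,"rz":0,"fingers":1},{"tx":0.003,"ty":0,"tz":-0.002,"rx":0,"ry":-2.0,"rz":0,"fingers":1},{"tx":0.004,"ty":0,"tz":-0.001,"rx":0,"ry":-2.0,"rz":0,"fingers":1},{"tx":0.003,"ty":0,"tz":-0.002,"rx":0,"ry":-2.0,"rz":0,"fingers":1}]
t 8.2 now [418.4 230.  166.1] [ 3.14  -0.435  1.571] w 11.798643068509554
[ 0.38  0.27 -0.77  2.12 -0.34  0.69 -0.11] [418.         230.02974697 165.78015205]
```

Emit:
carry_out:
  motion:
    - {"tx": 0.008,"ty": 0,"tz": -0.003,"rx": 0,"ry": -5,"rz": 0,"fingers": 1}
    - {"tx": 0.009,"ty": 0,"tz": -0.004,"rx": 0,"ry": -5,"rz": 0,"fingers": 1}
    - {"tx": 0.009,"ty": 0,"tz": -0.004,"rx": 0,"ry": -5,"rz": 0,"fingers": 1}
    - {"tx": 0.008,"ty": 0,"tz": -0.003,"rx": 0,"ry": -5,"rz": 0,"fingers": 1}
    - {"tx": 0.007,"ty": 0,"tz": -0.003,"rx": 0,"ry": -4,"rz": 0,"fingers": 1}
    - {"tx": 0.005,"ty": 0,"tz": -0.002,"rx": 0,"ry": -3,"rz": 0,"fingers": 1}
    - {"tx": 0.005,"ty": 0,"tz": -0.003,"rx": 0,"ry": -3,"rz": 0,"fingers": 1}
    - {"tx": 0.003,"ty": 0,"tz": -0.001,"rx": 0,"ry": -2,"rz": 0,"fingers": 1}
    - {"tx": 0.004,"ty": 0,"tz": -0.002,"rx": 0,"ry": -2,"rz": 0,"fingers": 1}
    - {"tx": 0.003,"ty": 0,"tz": -0.001,"rx": 0,"ry": -2,"rz": 0,"fingers": 1}
    - {"tx": 0.004,"ty": 0,"tz": -0.002,"rx": 0,"ry": -2,"rz": 0,"fingers": 1}
    - {"tx": 0.003,"ty": 0,"tz": -0.001,"rx": 0,"ry": -2,"rz": 0,"fingers": 1}
    - {"tx": 0.003,"ty": 0,"tz": -0.002,"rx": 0,"ry": -2,"rz": 0,"fingers": 1}
    - {"tx": 0.004,"ty": 0,"tz": -0.001,"rx": 0,"ry": -2,"rz": 0,"fingers": 1}
    - {"tx": 0.003,"ty": 0,"tz": -0.002,"rx": 0,"ry": -2,"rz": 0,"fingers": 1}
    - {"tx": 0.004,"ty": 0,"tz": -0.001,"rx": 0,"ry": -2,"rz": 0,"fingers": 1}
    - {"tx": 0.003,"ty": 0,"tz": -0.002,"rx": 0,"ry": -2,"rz": 0,"fingers": 1}
    - {"tx": 0,"ty": 0,"tz": 0,"rx": 0,"ry": 0,"rz": 0,"fingers": 1}
    - {"tx": 0,"ty": 0,"tz": 0,"rx": 0,"ry": 0,"rz": 0,"fingers": 1}

```text
time_s: 10.58
position: [418.2, 311.6, 204.2]
ee_rot: [3.14, 0.437, 1.57]
force: [-0.3, -0.9, -2.8]
width: 11.5
finger_force: 30.0
```

```bash
python3 - <<'E'
from h import *
L=[418,312,98]
p,R,s=state();print(tip(L,90,50)[0],p,s['force'].round(1),s['q'].round(2))
a=cams.camera('scene')[:,:,::-1];b=cams.camera('top')[:,:,::-1]
cv2.imwrite('pics/p1.png',np.hstack([cv2.resize(a[60:210,220:390],(400,353)),cv2.resize(b[200:340,50:210],(400,353))]))
W=[(*tip(L,90,a),1) for a in [53,56,59,62,65]]
plan(W,F=1)
E
```

```text
[418.         311.23314582 204.36109875] [418.22300418 311.55402785 204.15770133] [-0.3 -0.9 -2.8] [-0.53  0.52 -0.54  1.63  0.47  1.48 -1.21]
[{"tx":0.005,"ty":0,"tz":-0.002,"rx":0.1,"ry":-3.0,"rz":-0.1,"fingers":1},{"tx":0.005,"ty":0,"tz":-0.002,"rx":0,"ry":-3.0,"rz":0,"fingers":1},{"tx":0.005,"ty":0,"tz":-0.003,"rx":0,"ry":-3.0,"rz":0,"fingers":1},{"tx":0.005,"ty":0,"tz":-0.002,"rx":0,"ry":-3.0,"rz":0,"fingers":1},{"tx":0.005,"ty":0,"tz":-0.002,"rx":0,"ry":-3.0,"rz":0,"fingers":1}]
t 10.675 now [418.4 311.2 204.4] [3.14  0.437 1.569] w 12.015781440568214
```

View pics/p1.png

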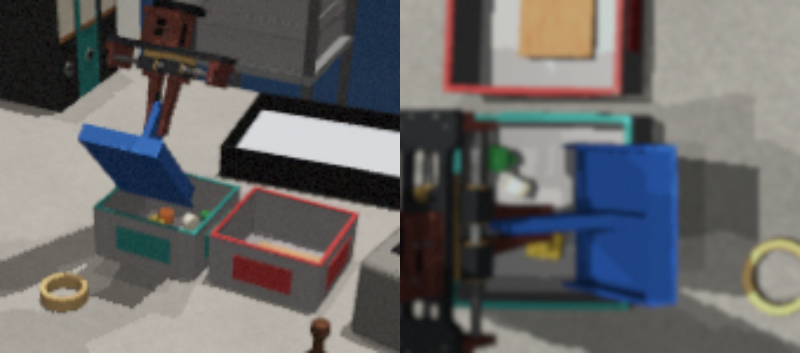

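```bash
cat >> h.py <<'E'
O=np.array([437.8,-370.4,0]);YR=95.6
ux=np.array([np.cos(np.radians(YR)),np.sin(np.radians(YR)),0])
def rest(x,y,z): return O+x*ux+y*np.array([-ux[1],ux[0],0])+[0,0,z]
E
python3 - <<'E'
from h import *
plan([(*tip([418,295,180],90,50),6),(*tip([480,20,190],92,58),14)],F=1)
print(rest(71,0,0))
E
```

```text
[{"tx":-0.004,"ty":0,"tz":-0.005,"rx":0,"ry":0,"rz":0,"fingers":1},{"tx":-0.009,"ty":0,"tz":-0.012,"rx":0,"ry":0,"rz":0,"fingers":1},{"tx":-0.012,"ty":0,"tz":-0.017,"rx":0,"ry":0,"rz":-0.1,"fingers":1},{"tx":-0.012,"ty":0,"tz":-0.016,"rx":0,"ry":0,"rz":0,"fingers":1},{"tx":-0.009,"ty":0,"tz":-0.012,"rx":0.1,"ry":0,"rz":0,"fingers":1},{"tx":-0.004,"ty":0,"tz":-0.005,"rx":0,"ry":0,"rz":0,"fingers":1},{"tx":-0.003,"ty":0.001,"tz":0.001,"rx":0,"ry":-0.1,"rz":0,"fingers":1},{"tx":-0.01,"ty":0.002,"tz":0.005,"rx":-0.1,"ry":-0.3,"rz":-0.1,"fingers":1},{"tx":-0.015,"ty":0.004,"tz":0.006,"rx":0,"ry":-0.5,"rz":-0.1,"fingers":1},{"tx":-0.019,"ty":0.005,"tz":0.009,"rx":-0.1,"ry":-0.7,"rz":-0.1,"fingers":1},{"tx":-0.022,"ty":0.006,"tz":0.01,"rx":-0.1,"ry":-0.7,"rz":-0.2,"fingers":1},{"tx":-0.025,"ty":0.006,"tz":0.011,"rx":-0.1,"ry":-0.8,"rz":-0.2,"fingers":1},{"tx":-0.024,"ty":0.006,"tz":0.012,"rx":-0.1,"ry":-0.9,"rz":-0.2,"fingers":1},{"tx":-0.025,"ty":0.006,"tz":0.013,"rx":-0.1,"ry":-0.8,"rz":-0.2,"fingers":1},{"tx":-0.024,"ty":0.005,"tz":0.013,"rx":-0.1,"ry":-0.8,"rz":-0.1,"fingers":1},{"tx":-0.021,"ty":0.006,"tz":0.011,"rx":-0.1,"ry":-0.8,"rz":-0.2,"fingers":1},{"tx":-0.019,"ty":0.004,"tz":0.011,"rx":-0.1,"ry":-0.6,"rz":-0.1,"fingers":1},{"tx":-0.014,"ty":0.003,"tz":0.008,"rx":-0.1,"ry":-0.5,"rz":-0.2,"fingers":1},{"tx":-0.009,"ty":0.002,"tz":0.005,"rx":0,"ry":-0.3,"rz":0,"fingers":1},{"tx":-0.003,"ty":0.001,"tz":0.002,"rx":0,"ry":-0.2,"rz":-0.1,"fingers":1}]
t 10.675 now [418.4 311.2 204.4] [3.14  0.437 1.569] w 12.015781440568214
[ 430.87161412 -299.7388546     0.        ]
```

Emit:
carry_out:
  motion:
    - {"tx": -0.004,"ty": 0,"tz": -0.005,"rx": 0,"ry": 0,"rz": 0,"fingers": 1}
    - {"tx": -0.009,"ty": 0,"tz": -0.012,"rx": 0,"ry": 0,"rz": 0,"fingers": 1}
    - {"tx": -0.012,"ty": 0,"tz": -0.017,"rx": 0,"ry": 0,"rz": 0,"fingers": 1}
    - {"tx": -0.012,"ty": 0,"tz": -0.016,"rx": 0,"ry": 0,"rz": 0,"fingers": 1}
    - {"tx": -0.009,"ty": 0,"tz": -0.012,"rx": 0,"ry": 0,"rz": 0,"fingers": 1}
    - {"tx": -0.004,"ty": 0,"tz": -0.005,"rx": 0,"ry": 0,"rz": 0,"fingers": 1}
    - {"tx": -0.003,"ty": 0.001,"tz": 0.001,"rx": 0,"ry": -0.1,"rz": 0,"fingers": 1}
    - {"tx": -0.01,"ty": 0.002,"tz": 0.005,"rx": -0.1,"ry": -0.3,"rz": -0.1,"fingers": 1}
    - {"tx": -0.015,"ty": 0.004,"tz": 0.006,"rx": 0,"ry": -0.5,"rz": -0.1,"fingers": 1}
    - {"tx": -0.019,"ty": 0.005,"tz": 0.009,"rx": -0.1,"ry": -0.7,"rz": -0.1,"fingers": 1}
    - {"tx": -0.022,"ty": 0.006,"tz": 0.01,"rx": -0.1,"ry": -0.7,"rz": -0.2,"fingers": 1}
    - {"tx": -0.025,"ty": 0.006,"tz": 0.011,"rx": -0.1,"ry": -0.8,"rz": -0.2,"fingers": 1}
    - {"tx": -0.024,"ty": 0.006,"tz": 0.012,"rx": -0.1,"ry": -0.9,"rz": -0.2,"fingers": 1}
    - {"tx": -0.025,"ty": 0.006,"tz": 0.013,"rx": -0.1,"ry": -0.8,"rz": -0.2,"fingers": 1}
    - {"tx": -0.024,"ty": 0.005,"tz": 0.013,"rx": -0.1,"ry": -0.8,"rz": -0.1,"fingers": 1}
    - {"tx": -0.021,"ty": 0.006,"tz": 0.011,"rx": -0.1,"ry": -0.8,"rz": -0.2,"fingers": 1}
    - {"tx": -0.019,"ty": 0.004,"tz": 0.011,"rx": -0.1,"ry": -0.6,"rz": -0.1,"fingers": 1}
    - {"tx": -0.014,"ty": 0.003,"tz": 0.008,"rx": -0.1,"ry": -0.5,"rz": -0.2,"fingers": 1}
    - {"tx": -0.009,"ty": 0.002,"tz": 0.005,"rx": 0,"ry": -0.3,"rz": 0,"fingers": 1}
    - {"tx": -0.003,"ty": 0.001,"tz": 0.002,"rx": 0,"ry": -0.2,"rz": -0.1,"fingers": 1}

```text
time_s: 13.18
position: [479.1, 34.5, 295.4]
ee_rot: [3.14, 0.577, 1.605]
force: [0.1, 0.2, -2.7]
width: 11.9
finger_force: 30.0
```

```bash
python3 - <<'E'
from h import *
b=cams.camera('top')[:,:,::-1];h=cv2.cvtColor(b,cv2.COLOR_BGR2HSV)[235:330,65:150]
for n,lo,hi in(('y',(22,110,90),(35,255,255)),('g',(50,110,50),(72,255,255)),('o',(8,150,120),(18,255,255))):
    ys,xs=np.nonzero(cv2.inRange(h,lo,hi));
    if len(xs):c=[xs.mean()+65,ys.mean()+235];print(n,len(xs),np.round(c,1),cast('top',c,20.)[0].round())
cv2.imwrite('pics/t2.png',b)
print(state()[2]['q'].round(2))
plan([(*tip(rest(85,0,110),YR,68),16)],F=1)
E
```

```text
[-0.18  0.26 -0.44  1.8   0.58  1.48 -0.76]
[{"tx":-0.002,"ty":-0.001,"tz":0.003,"rx":0,"ry":-0.1,"rz":0,"fingers":1},{"tx":-0.006,"ty":-0.002,"tz":0.007,"rx":-0.1,"ry":-0.3,"rz":-0.1,"fingers":1},{"tx":-0.01,"ty":-0.003,"tz":0.011,"rx":-0.1,"ry":-0.5,"rz":-0.2,"fingers":1},{"tx":-0.012,"ty":-0.004,"tz":0.015,"rx":-0.1,"ry":-0.7,"rz":-0.1,"fingers":1},{"tx":-0.014,"ty":-0.005,"tz":0.017,"rx":-0.2,"ry":-0.7,"rz":-0.3,"fingers":1},{"tx":-0.016,"ty":-0.006,"tz":0.02,"rx":-0.2,"ry":-0.8,"rz":-0.2,"fingers":1},{"tx":-0.016,"ty":-0.006,"tz":0.021,"rx":-0.2,"ry":-0.9,"rz":-0.3,"fingers":1},{"tx":-0.016,"ty":-0.006,"tz":0.022,"rx":-0.2,"ry":-1.0,"rz":-0.2,"fingers":1},{"tx":-0.017,"ty":-0.007,"tz":0.023,"rx":-0.2,"ry":-0.9,"rz":-0.3,"fingers":1},{"tx":-0.015,"ty":-0.007,"tz":0.022,"rx":-0.2,"ry":-0.9,"rz":-0.3,"fingers":1},{"tx":-0.014,"ty":-0.006,"tz":0.021,"rx":-0.1,"ry":-0.8,"rz":-0.2,"fingers":1},{"tx":-0.012,"ty":-0.006,"tz":0.018,"rx":-0.2,"ry":-0.8,"rz":-0.2,"fingers":1},{"tx":-0.01,"ty":-0.005,"tz":0.016,"rx":-0.1,"ry":-0.6,"rz":-0.2,"fingers":1},{"tx":-0.007,"ty":-0.004,"tz":0.013,"rx":-0.2,"ry":-0.5,"rz":-0.1,"fingers":1},{"tx":-0.005,"ty":-0.002,"tz":0.008,"rx":0,"ry":-0.3,"rz":-0.1,"fingers":1},{"tx":-0.002,"ty":-0.001,"tz":0.003,"rx":0,"ry":-0.1,"rz":-0.1,"fingers":1}]
t 13.225 now [479.2  34.5 295.4] [3.14  0.577 1.605] w 11.564994669831446
```

Emit:
carry_out:
  motion:
    - {"tx": -0.002,"ty": -0.001,"tz": 0.003,"rx": 0,"ry": -0.1,"rz": 0,"fingers": 1}
    - {"tx": -0.006,"ty": -0.002,"tz": 0.007,"rx": -0.1,"ry": -0.3,"rz": -0.1,"fingers": 1}
    - {"tx": -0.01,"ty": -0.003,"tz": 0.011,"rx": -0.1,"ry": -0.5,"rz": -0.2,"fingers": 1}
    - {"tx": -0.012,"ty": -0.004,"tz": 0.015,"rx": -0.1,"ry": -0.7,"rz": -0.1,"fingers": 1}
    - {"tx": -0.014,"ty": -0.005,"tz": 0.017,"rx": -0.2,"ry": -0.7,"rz": -0.3,"fingers": 1}
    - {"tx": -0.016,"ty": -0.006,"tz": 0.02,"rx": -0.2,"ry": -0.8,"rz": -0.2,"fingers": 1}
    - {"tx": -0.016,"ty": -0.006,"tz": 0.021,"rx": -0.2,"ry": -0.9,"rz": -0.3,"fingers": 1}
    - {"tx": -0.016,"ty": -0.006,"tz": 0.022,"rx": -0.2,"ry": -1.0,"rz": -0.2,"fingers": 1}
    - {"tx": -0.017,"ty": -0.007,"tz": 0.023,"rx": -0.2,"ry": -0.9,"rz": -0.3,"fingers": 1}
    - {"tx": -0.015,"ty": -0.007,"tz": 0.022,"rx": -0.2,"ry": -0.9,"rz": -0.3,"fingers": 1}
    - {"tx": -0.014,"ty": -0.006,"tz": 0.021,"rx": -0.1,"ry": -0.8,"rz": -0.2,"fingers": 1}
    - {"tx": -0.012,"ty": -0.006,"tz": 0.018,"rx": -0.2,"ry": -0.8,"rz": -0.2,"fingers": 1}
    - {"tx": -0.01,"ty": -0.005,"tz": 0.016,"rx": -0.1,"ry": -0.6,"rz": -0.2,"fingers": 1}
    - {"tx": -0.007,"ty": -0.004,"tz": 0.013,"rx": -0.2,"ry": -0.5,"rz": -0.1,"fingers": 1}
    - {"tx": -0.005,"ty": -0.002,"tz": 0.008,"rx": 0,"ry": -0.3,"rz": -0.1,"fingers": 1}
    - {"tx": -0.002,"ty": -0.001,"tz": 0.003,"rx": 0,"ry": -0.1,"rz": -0.1,"fingers": 1}
    - {"tx": 0,"ty": 0,"tz": 0,"rx": 0,"ry": 0,"rz": 0,"fingers": 1}

```text
time_s: 15.35
position: [426.9, -253.8, 211.4]
ee_rot: [-3.14, 0.75, 1.669]
force: [-0.2, 0.8, -3.5]
width: 12.0
finger_force: 30.0
```

```bash
python3 - <<'E'
from h import *
p,R,s=state();print(s['q'].round(2),s['force'].round(1))
b=cams.camera('top')[:,:,::-1];a=cams.camera('scene')[:,:,::-1]
h=cv2.cvtColor(b,cv2.COLOR_BGR2HSV)[235:330,65:150]
for n,lo,hi in(('y',(22,110,90),(35,255,255)),('g',(50,110,50),(72,255,255)),('o',(8,110,100),(18,255,255))):
    ys,xs=np.nonzero(cv2.inRange(h,lo,hi));
    if len(xs):c=[xs.mean()+65,ys.mean()+235];print(n,len(xs),cast('top',c,20.)[0].round())
cv2.imwrite('pics/r1.png',np.hstack([cv2.resize(a[150:360,130:330],(400,420)),cv2.resize(b[180:340,330:480],(394,420))]))
# predicted tray corners in 'top' and 'scene'
G=p-19*R.apply([0,0,1]);T=R*Ro.from_euler('y',-25,degrees=True)*Ro.from_euler('x',180,degrees=True)
for v in([90,60,0],[90,-60,0],[-90,60,0],[-90,-60,0],[-90,60,24],[-90,-60,24],[90,60,4],[90,-60,4],[25,0,105],[-25,0,105]):
    q=G+T.apply(np.array(v)-[0,0,85]);u=proj('top',q)[0];w=proj('scene',q)[0]
    print(v,q.round(),'top crop',((u-[330,180])*[2.627,2.625]+[400,0]).round(),'scene crop',((w-[130,150])*2).round())
plan([(*tip(rest(71,0,30),YR,68),8),(*tip(rest(71,0,4),YR,68),4)],F=1)
E
```

```text
[ 0.12  0.19 -0.24  2.21  0.98  1.04 -0.67] [-0.2  0.8 -3.5]
y 194 [386. 381.  20.]
g 82 [463. 412.  20.]
o 3 [388. 391.  20.]
[90, 60, 0] [ 370. -292.  110.] top crop [586. 323.] scene crop [ 60. 189.]
[90, -60, 0] [ 490. -280.  110.] top crop [568. 177.] scene crop [142. 214.]
[-90, 60, 0] [ 377. -359.  277.] top crop [738. 338.] scene crop [ -6. 117.]
[-90, -60, 0] [ 496. -347.  277.] top crop [716. 167.] scene crop [ 87. 143.]
[-90, 60, 24] [ 375. -337.  286.] top crop [712. 343.] scene crop [ 5. 99.]
[-90, -60, 24] [ 494. -325.  286.] top crop [689. 171.] scene crop [ 97. 124.]
[90, 60, 4] [ 370. -288.  112.] top crop [582. 324.] scene crop [ 61. 186.]
[90, -60, 4] [ 489. -276.  111.] top crop [564. 178.] scene crop [143. 212.]
[25, 0, 105] [ 423. -213.  210.] top crop [512. 269.] scene crop [119. 104.]
[-25, 0, 105] [ 425. -232.  256.] top crop [550. 271.] scene crop [105.  82.]
[{"tx":0.002,"ty":0,"tz":0.003,"rx":0,"ry":0,"rz":0,"fingers":1},{"tx":0.005,"ty":0,"tz":0.008,"rx":0,"ry":0,"rz":0,"fingers":1},{"tx":0.007,"ty":0,"tz":0.011,"rx":0,"ry":0,"rz":0,"fingers":1},{"tx":0.008,"ty":0,"tz":0.012,"rx":0,"ry":0,"rz":0,"fingers":1},{"tx":0.008,"ty":0,"tz":0.013,"rx":0,"ry":0,"rz":0,"fingers":1},{"tx":0.007,"ty":-0.001,"tz":0.011,"rx":0,"ry":0,"rz":0,"fingers":1},{"tx":0.005,"ty":0,"tz":0.007,"rx":0,"ry":-0.1,"rz":0,"fingers":1},{"tx":0.002,"ty":0,"tz":0.003,"rx":0,"ry":0,"rz":0,"fingers":1},{"tx":0.004,"ty":0,"tz":0.005,"rx":0,"ry":0,"rz":0,"fingers":1},{"tx":0.005,"ty":0,"tz":0.005,"rx":0,"ry":0,"rz":0,"fingers":1},{"tx":0.004,"ty":0,"tz":0.005,"rx":0,"ry":0,"rz":0,"fingers":1},{"tx":0.005,"ty":0,"tz":0.004,"rx":0,"ry":0,"rz":0,"fingers":1}]
t 15.45 now [ 427.1 -253.4  211.5] [-3.141  0.749  1.67 ] w 12.17087419030584
```

View pics/r1.png

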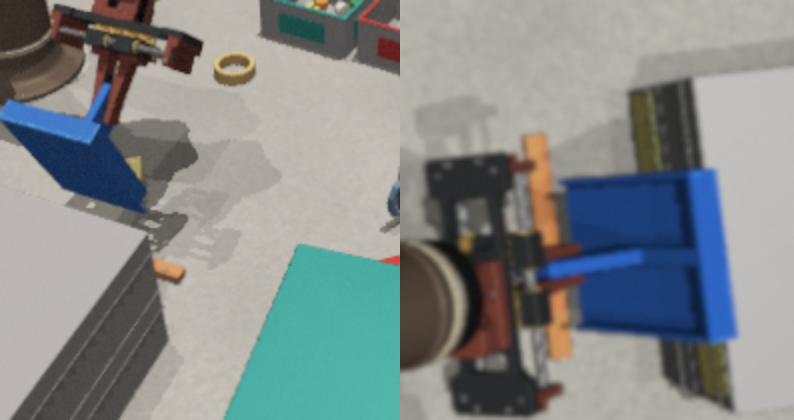

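```bash
python3 - <<'E'
from h import *
plan([(*tip(rest(75,0,25),YR,68),9),(*tip(rest(72,0,16),YR,68),2),(*tip(rest(72,0,5),YR,68),3),(*tip(rest(72,0,5),YR,68),1)],F=1)
E
```

```text
[{"tx":0.002,"ty":0,"tz":0.002,"rx":0,"ry":0,"rz":0,"fingers":1},{"tx":0.004,"ty":0,"tz":0.007,"rx":0,"ry":0,"rz":0,"fingers":1},{"tx":0.007,"ty":0,"tz":0.009,"rx":0,"ry":0,"rz":0,"fingers":1},{"tx":0.008,"ty":0,"tz":0.011,"rx":0,"ry":0,"rz":0,"fingers":1},{"tx":0.008,"ty":0,"tz":0.011,"rx":0,"ry":0,"rz":0,"fingers":1},{"tx":0.008,"ty":-0.001,"tz":0.011,"rx":0,"ry":0,"rz":0,"fingers":1},{"tx":0.007,"ty":0,"tz":0.01,"rx":0,"ry":-0.1,"rz":0,"fingers":1},{"tx":0.005,"ty":0,"tz":0.006,"rx":0,"ry":0,"rz":0,"fingers":1},{"tx":0.001,"ty":0,"tz":0.002,"rx":0,"ry":0,"rz":0,"fingers":1},{"tx":0.002,"ty":0,"tz":0.004,"rx":0,"ry":0,"rz":0,"fingers":1},{"tx":0.002,"ty":0,"tz":0.005,"rx":0,"ry":0,"rz":0,"fingers":1},{"tx":0.003,"ty":0,"tz":0.003,"rx":0,"ry":0,"rz":0,"fingers":1},{"tx":0.002,"ty":0,"tz":0.002,"rx":0,"ry":0,"rz":0,"fingers":1},{"tx":0.003,"ty":0,"tz":0.003,"rx":0,"ry":0,"rz":0,"fingers":1},{"tx":0,"ty":0,"tz":0,"rx":0,"ry":0,"rz":0,"fingers":1}]
t 15.45 now [ 427.1 -253.4  211.5] [-3.141  0.749  1.67 ] w 12.17087419030584
```

Emit:
carry_out:
  motion:
    - {"tx": 0.002,"ty": 0,"tz": 0.002,"rx": 0,"ry": 0,"rz": 0,"fingers": 1}
    - {"tx": 0.004,"ty": 0,"tz": 0.007,"rx": 0,"ry": 0,"rz": 0,"fingers": 1}
    - {"tx": 0.007,"ty": 0,"tz": 0.009,"rx": 0,"ry": 0,"rz": 0,"fingers": 1}
    - {"tx": 0.008,"ty": 0,"tz": 0.011,"rx": 0,"ry": 0,"rz": 0,"fingers": 1}
    - {"tx": 0.008,"ty": 0,"tz": 0.011,"rx": 0,"ry": 0,"rz": 0,"fingers": 1}
    - {"tx": 0.008,"ty": -0.001,"tz": 0.011,"rx": 0,"ry": 0,"rz": 0,"fingers": 1}
    - {"tx": 0.007,"ty": 0,"tz": 0.01,"rx": 0,"ry": 0,"rz": 0,"fingers": 1}
    - {"tx": 0.005,"ty": 0,"tz": 0.006,"rx": 0,"ry": 0,"rz": 0,"fingers": 1}
    - {"tx": 0.001,"ty": 0,"tz": 0.002,"rx": 0,"ry": 0,"rz": 0,"fingers": 1}
    - {"tx": 0.002,"ty": 0,"tz": 0.004,"rx": 0,"ry": 0,"rz": 0,"fingers": 1}
    - {"tx": 0.002,"ty": 0,"tz": 0.005,"rx": 0,"ry": 0,"rz": 0,"fingers": 1}
    - {"tx": 0.003,"ty": 0,"tz": 0.003,"rx": 0,"ry": 0,"rz": 0,"fingers": 1}
    - {"tx": 0.002,"ty": 0,"tz": 0.002,"rx": 0,"ry": 0,"rz": 0,"fingers": 1}
    - {"tx": 0.003,"ty": 0,"tz": 0.003,"rx": 0,"ry": 0,"rz": 0,"fingers": 1}
    - {"tx": 0,"ty": 0,"tz": 0,"rx": 0,"ry": 0,"rz": 0,"fingers": 1}

```text
time_s: 17.32
position: [426.7, -267.1, 105.9]
ee_rot: [-3.14, 0.75, 1.67]
force: [0.3, -0.4, -2.7]
width: 11.8
finger_force: 30.0
```

```bash
python3 - <<'E'
from h import *
p,R,s=state();print(s['force'].round(1),p)
plan([(*tip(rest(72,0,0),YR,68),4)],F=1)
E
```

```text
[ 0.3 -0.4 -2.7] [ 426.74906516 -267.10995923  105.91821298]
[{"tx":0.001,"ty":0,"tz":0.001,"rx":0,"ry":0,"rz":0,"fingers":1},{"tx":0.001,"ty":0,"tz":0.001,"rx":0,"ry":0,"rz":0,"fingers":1},{"tx":0,"ty":0.001,"tz":0,"rx":0,"ry":0,"rz":0,"fingers":1},{"tx":0.001,"ty":0,"tz":0.001,"rx":-0.1,"ry":-0.1,"rz":0.1,"fingers":1}]
t 17.325 now [ 426.7 -267.1  105.9] [-3.14  0.75  1.67] w 11.785098654259912
```

Emit:
carry_out:
  motion:
    - {"tx": 0.001,"ty": 0,"tz": 0.001,"rx": 0,"ry": 0,"rz": 0,"fingers": 1}
    - {"tx": 0.001,"ty": 0,"tz": 0.001,"rx": 0,"ry": 0,"rz": 0,"fingers": 1}
    - {"tx": 0.001,"ty": 0,"tz": 0.001,"rx": 0,"ry": 0,"rz": 0,"fingers": 1}
    - {"tx": 0,"ty": 0,"tz": 0,"rx": 0,"ry": 0,"rz": 0,"fingers": 1}

```text
time_s: 17.82
position: [427.1, -267.4, 103.3]
ee_rot: [-3.142, 0.752, 1.668]
force: [-2.7, 4.5, 9.4]
width: 12.0
finger_force: 30.0
```

Emit:
carry_out:
  motion:
    - {"tx": 0,"ty": 0,"tz": 0,"rx": 0,"ry": 0,"rz": 0,"fingers": 0.7}
    - {"tx": 0,"ty": 0,"tz": 0,"rx": 0,"ry": 0,"rz": 0,"fingers": 0.5}
    - {"tx": 0,"ty": 0,"tz": 0,"rx": 0,"ry": 0,"rz": 0,"fingers": 0.5}
    - {"tx": 0,"ty": 0,"tz": 0,"rx": 0,"ry": 0,"rz": 0,"fingers": 0.5}
    - {"tx": 0,"ty": 0,"tz": 0,"rx": 0,"ry": 0,"rz": 0,"fingers": 0.5}
    - {"tx": 0,"ty": 0,"tz": 0,"rx": 0,"ry": 0,"rz": 0,"fingers": 0.5}

```text
time_s: 18.58
position: [426.8, -267.1, 102.0]
ee_rot: [-3.14, 0.75, 1.669]
force: [-0.1, 0.3, 0.2]
width: 44.3
finger_force: 0.0
```

```bash
python3 - <<'E'
from h import *
p,R,s=state();print(s['force'].round(1))
a=cams.camera('scene')[:,:,::-1];b=cams.camera('top')[:,:,::-1]
cv2.imwrite('pics/r2.png',np.hstack([cv2.resize(a[150:360,130:330],(400,420)),cv2.resize(b[180:340,330:480],(394,420))]))
E
```

```text
[-0.1  0.3  0.2]
```

View pics/r2.png

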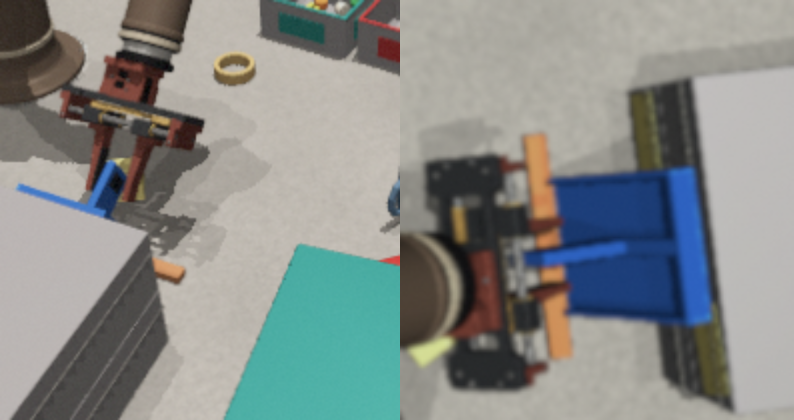

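Released: the tray stands leaning against the face (back edge around col 695–710 in the right crop), fingers clear of the handle. Retreat along the tool axis.

Emit:
carry_out:
  motion:
    - {"tx": 0,"ty": 0,"tz": -0.01,"rx": 0,"ry": 0,"rz": 0,"fingers": 0.5}
    - {"tx": 0,"ty": 0,"tz": -0.02,"rx": 0,"ry": 0,"rz": 0,"fingers": 0.5}
    - {"tx": 0,"ty": 0,"tz": -0.03,"rx": 0,"ry": 0,"rz": 0,"fingers": 0.5}
    - {"tx": 0,"ty": 0,"tz": -0.03,"rx": 0,"ry": 0,"rz": 0,"fingers": 0.5}
    - {"tx": -0.03,"ty": 0,"tz": -0.03,"rx": 0,"ry": 0,"rz": 0,"fingers": 0.5}
    - {"tx": -0.03,"ty": 0,"tz": -0.02,"rx": 0,"ry": 0,"rz": 0,"fingers": 0.5}
    - {"tx": 0,"ty": 0,"tz": 0,"rx": 0,"ry": 0,"rz": 0,"fingers": 0.5}
    - {"tx": 0,"ty": 0,"tz": 0,"rx": 0,"ry": 0,"rz": 0,"fingers": 0.5}

```text
time_s: 19.68
position: [421.5, -215.4, 245.1]
ee_rot: [-3.14, 0.749, 1.669]
force: [0.1, 0.4, -0.7]
width: 44.1
finger_force: 0.0
```

```bash
python3 - <<'E'
from h import *
p,R,s=state();print(p.round(),s['force'].round(1))
a=cams.camera('scene')[:,:,::-1];b=cams.camera('top')[:,:,::-1]
cv2.imwrite('pics/r3.png',np.hstack([cv2.resize(b[235:330,65:155],(400,420)),cv2.resize(b[180:340,330:480],(394,420))]))
h=cv2.cvtColor(b,cv2.COLOR_BGR2HSV);m=cv2.inRange(h[180:340,330:480],(100,120,50),(125,255,255))
ys,xs=np.nonzero(m);print(xs.min()+330,xs.max()+330,ys.min()+180,ys.max()+180)
for th in(65,68,71):
    L=180*np.cos(np.radians(th));H=180*np.sin(np.radians(th))
    print(th,[proj('top',rest(0,y,H))[0].round(1).tolist() for y in(60,-60)],[proj('top',rest(L,y,0))[0].round(1).tolist() for y in(60,-60)])
E
```

```text
[ 422. -215.  245.] [ 0.1  0.4 -0.7]
372 448 243 304
65 [[448.0, 301.3], [440.5, 243.1]] [[393.6, 297.7], [387.3, 247.0]]
68 [[448.6, 301.5], [441.1, 243.1]] [[397.2, 297.3], [390.9, 246.5]]
71 [[449.1, 301.7], [441.6, 243.1]] [[400.9, 296.8], [394.6, 246.1]]
```

View pics/r3.png

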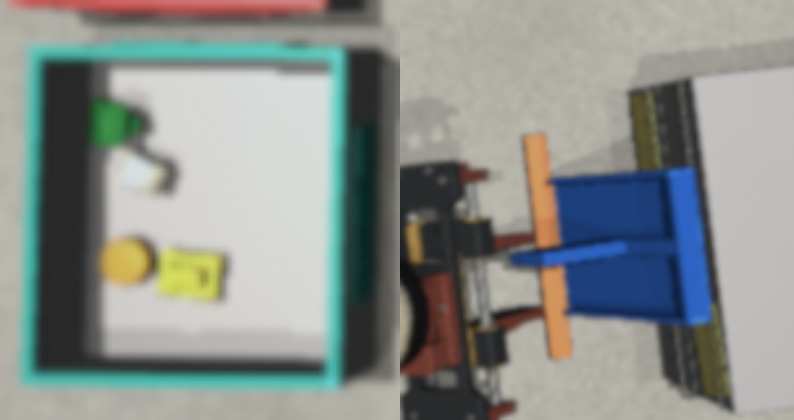

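```bash
python3 -c "
from h import *
print(job.hand_in())"
```

```text
the job is handed in; nothing more can be done
None
```

The job is handed in at about 20 s of the 48 s: in the last pictures all four markers lie in the teal box and the empty tray leans, let go, on the archive boxes behind the stop strip; the judge returned no verdict.

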